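Transfer a row of vials to a second rack in reverse order

TASK

The samples are to be read from last to first: move the four capped vials from the dark grey rack to the purple rack in reverse order, one to each well, so that the vial leftmost in the grey rack ends up rightmost in the purple one, the second from the left becomes second from the right, and so on (left and right as the robot faces the bench). Carry each vial upright, never tipping one over, and leave all four released and standing upright on the floors of their wells.

Things in the scene. Friction and masses are not known exactly. Their poses are not given: they have to be found in the camera images.
- grey_rack: Dark grey rack, fixed: plate 70 (x) x 262 (y) x 18 mm, 10 mm high lugs at both ends (290 mm over all). Origin at the centre of its underside, z up, +y along the row to its left end. Four round wells, 46 mm wide, 10 mm deep (floor 8 mm above the bench), at y = +96, +32, -32, -96 mm, x = 0. Holds the vials at the start. On the left or right; row within 20 degrees of left-right.
- purple_rack: Purple rack, fixed, empty at the start; same shape, sizes and axes as the grey rack (wells 46 mm wide, 10 mm deep, floor 8 mm up, at y = +96, +32, -32, -96 mm, x = 0; +y to its left end). Beside the grey rack, left or right; row within 20 degrees of left-right. Wall cabinets overhang the bench beyond x = 0.63 m at heights above about 0.25 m: keep arm and wrist out of there.
- red_vial: Closed amber vial with red cap, loose, upright: body 27 mm in diameter and 45 mm high, cap to 58 mm height, about 30 g. Origin at the centre of its underside, z up its axis. At the start it stands on the red pad in a well of the grey rack.
- red_pad: Round flat red pad, 43 mm across and 3 mm thick, fixed on the floor of one well of the grey rack under the red vial; it stays there and so shows where that vial came from. Origin at the centre of its underside.
- yellow_vial: Closed amber vial with yellow cap, loose, upright: body 27 mm in diameter and 45 mm high, cap to 58 mm height, about 30 g. Origin at the centre of its underside, z up its axis. At the start it stands on the yellow pad in a well of the grey rack.
- yellow_pad: Round flat yellow pad, 43 mm across and 3 mm thick, fixed on the floor of one well of the grey rack under the yellow vial; it stays there and so shows where that vial came from. Origin at the centre of its underside.
- green_vial: Closed amber vial with green cap, loose, upright: body 27 mm in diameter and 45 mm high, cap to 58 mm height, about 30 g. Origin at the centre of its underside, z up its axis. At the start it stands on the green pad in a well of the grey rack.
- green_pad: Round flat green pad, 43 mm across and 3 mm thick, fixed on the floor of one well of the grey rack under the green vial; it stays there and so shows where that vial came from. Origin at the centre of its underside.
- blue_vial: Closed amber vial with blue cap, loose, upright: body 27 mm in diameter and 45 mm high, cap to 58 mm height, about 30 g. Origin at the centre of its underside, z up its axis. At the start it stands on the blue pad in a well of the grey rack.
- blue_pad: Round flat blue pad, 43 mm across and 3 mm thick, fixed on the floor of one well of the grey rack under the blue vial; it stays there and so shows where that vial came from. Origin at the centre of its underside.

How it is judged:
By the outcome, as a careful person would: the job done as asked, in the order asked, and still so for the second after the job is handed in, with the robot touching nothing.
It also fails if it takes over 99 s, if anything falls off the work surface, if the arm or the gripper's body presses on something with over 40 N, if the wrist force passes 120 N, or if a joint passes its speed limit or range.

ROBOT

A 6-joint arm with a two-finger parallel gripper is mounted at the origin on a cart in front of the work surface, level with it; the furniture and walls round the work are solid. World frame = base frame: x ahead of the robot, y to its left, z up, the work surface at z = 0. Lengths are in m, angles in rad, forces in N, time in s.
With the tool pointing down it reaches from about 0.3 to 0.875 m from the base axis. Payload 6.4 kg.
Tool frame: the origin (TCP) lies at the very end of the fingers, on their centre line; the grasp point (between the pads) lies 19 mm behind it; z points along the fingers, y is the line along which they close (so a half turn about z gives the same grasp; the last joint's range is limited). The gripper opens to 85 mm and grips with 20 to 120 N. Pads are 22 mm wide; open, the fingers measure 114 mm over their backs; the gripper's body (76 mm by 85 mm) begins 54 mm behind the grasp point. The pads swing forward as they close: fully open they stand 13 mm farther back than shut.
Start: joints at [0.978, 0.181, 1.607, -0, 1.354, -0.206], TCP at [0.217, 0.533, 0.231] pointing down, gripper open.
Joint ranges: [-2.99, 2.99], [-0.89, 2.07], [0.3, 2.58], [-1.14, 4.28], [0, 2.63], [-3.12, 3.12]. Speed limits (rad/s): [2.57, 2.57, 3.01, 3.14, 3.14, 3.14].

INTERFACE

Orientations are given as a unit quaternion [x, y, z, w].
In Python, from rig import arm, eoat, get_state, camera, camera_model, order gives the robot as it stands. Calls block until the motion is done:
- arm.reach(position, orientation): joint-space move of the TCP to a pose.
- arm.movel(position, orientation=None, feed=0.15, until_force=None): straight line of the TCP; orientation=None keeps the orientation; feed is the mean speed in m/s. With until_force (N) it stops when the force on the tool has changed by that much, and returns True; else False.
- arm.set_joints(angles): joint-space move.
- eoat.set_gripper(opening, newtons=None): opening from 0.0 (shut) to 1.0 (fully open); newtons is the grip in N (None keeps the last); returns when the fingers have stopped.
- arm.wait(seconds).
- arm.inverse_kinematics(position, orientation): joint angles nearest the present ones, or None.
- get_state(): the state.
- camera(name): name is "side" or "top"; returns the picture (480x640x3 uint8, blue, green, red); there is no depth.
- camera_model(name): a dict with "mtx" (3x3 intrinsics, pixels), "rvec" (rotation vector, rad) and "tvec" (3), from world to camera coordinates, as OpenCV has them. Camera axes: x right, y down, z forward; pixel columns grow to the right and rows downward; lengths in m; the calibration is good to about 2 mm. A picture is of the moment at which its call begins. camera_model takes no time and is no camera call.
A pose or a line that the arm cannot do raises arm.PlanningError and nothing moves.
- order.sign_off(): hands the job in; it is judged then, once.
The state is a dict: "time": time; "joints": joint angles; "joint_velocities": joint speeds; "tau": joint torques, N m; "position": TCP position; "tcp_rot": TCP orientation; "ft_force": force on the tool from outside, world axes, zero at the start; "moment": the same for the moment, N m; "finger_gap": opening from 0.0 (shut) to 1.0 (fully open); "gripper_force": force on a finger pad.
Only numpy, scipy, OpenCV 4.12 (cv2) and the standard library are available. Lean on these libraries where they do the work, as an engineer would, in place of code of your own. Each camera call takes 0.05 s, during which the arm holds its last target. There are 200 camera calls.

## Working session

There is one attempt and no reset: what is moved stays moved. The work goes in short steps, each a Python script; the robot and the scene stay as the last script left them, time stands still between calls to the robot, and variables do not carry over. Pictures are saved under pics/ and viewed, at most 14 in all, crops included, and the job is handed in when it is done.

```bash
mkdir -p pics; python3 - <<'E'
from rig import *
import cv2
for n in("top","side"):
    cv2.imwrite(f"pics/{n}0.png",camera(n)); m=camera_model(n); print(n,m)
print(get_state())
E
```

```text
top {'mtx': array([[514.21652977,   0.        , 320.32120419],
       [  0.        , 514.21652977, 236.68934671],
       [  0.        ,   0.        ,   1.        ]]), 'rvec': array([ 2.18872472, -2.14608281,  0.11143171]), 'tvec': array([0.00815587, 0.48296186, 0.94938843])}
side {'mtx': array([[594.31145156,   0.        , 318.06906109],
       [  0.        , 594.31145156, 246.71207031],
       [  0.        ,   0.        ,   1.        ]]), 'rvec': array([ 2.2898693 , -0.29718592,  0.11528614]), 'tvec': array([-0.44148702,  0.10207618,  1.29527502])}
{'time': 0.1, 'joints': array([ 9.77726879e-01,  1.81532745e-01,  1.60790116e+00, -2.39862695e-07,
        1.35383017e+00, -2.06278149e-01]), 'joint_velocities': array([-3.10505021e-05, -1.97641816e-03, -2.91985149e-03, -2.72299077e-04,
        5.63526115e-04, -9.70000608e-04]), 'tau': array([ 4.01125362e-04, -4.45881128e+01, -3.52238131e+01, -3.48381909e-04,
        4.20501572e-03, -8.95173216e-07]), 'position': array([0.21658313, 0.5321027 , 0.23044046]), 'tcp_rot': array([ 1.92192249e-01,  9.81356939e-01, -7.69891157e-04, -3.25081653e-04]), 'ft_force': array([ 0.75402448,  0.06796719, -0.0887661 ]), 'moment': array([-0.02278688, -0.00437195, -0.0537872 ]), 'gripper_force': 0.0, 'finger_gap': 1.0007825408559208}
```

View pics/top0.png

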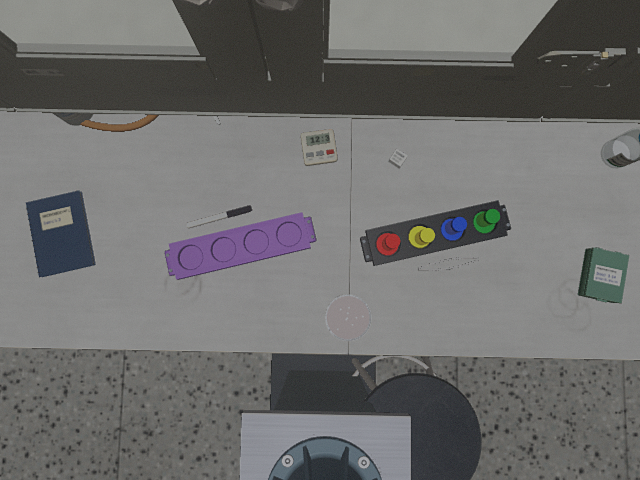

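View pics/side0.png

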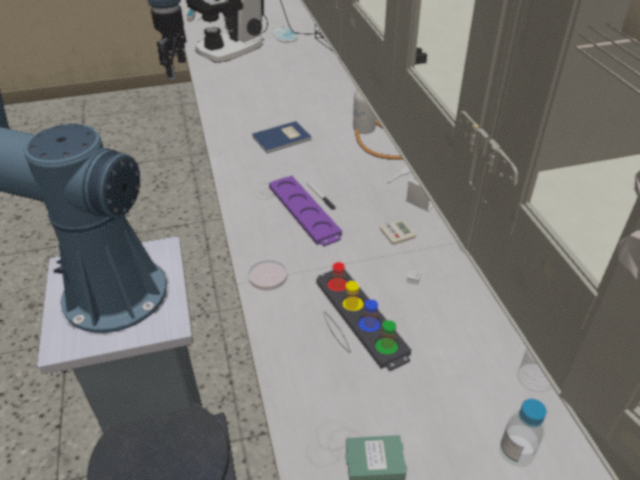

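Top view: purple rack on the left (centre ≈ 240,246). Grey rack on the right (≈ 436,233), caps left to right red (388,243), yellow (422,237), blue (454,229), green (488,220). The side view confirms that order.

```bash
cat > h.py <<'E'
import numpy as np, cv2
from rig import *
def ray(n,px,z):
    m=camera_model(n); R=cv2.Rodrigues(m['rvec'])[0]; c=-R.T@m['tvec']
    p=cv2.undistortPoints(np.float64(px).reshape(-1,1,2),m['mtx'],None).reshape(-1,2)
    d=np.c_[p,np.ones(len(p))]@R
    return c+d*((z-c[2])/d[:,2])[:,None]
def proj(n,P):
    m=camera_model(n); return cv2.projectPoints(np.float64(P).reshape(-1,1,3),m['rvec'],m['tvec'],m['mtx'],None)[0].reshape(-1,2)
def rack(n,mask,z=0.018):
    k,_=cv2.findContours(mask,cv2.RETR_EXTERNAL,cv2.CHAIN_APPROX_NONE); k=max(k,key=cv2.contourArea)
    W=ray(n,k.reshape(-1,2),z)[:,:2]
    c,s,a=cv2.minAreaRect(np.float32(W*1000)); b=cv2.boxPoints((c,s,a))
    e=max((b[1]-b[0],b[2]-b[1]),key=np.linalg.norm); e=e/np.linalg.norm(e); e*=np.sign(e[1])
    return np.array(c)/1000,s,e     # centre, size mm, unit +y axis of rack
def wells(c,e): return [c+e*y for y in(.096,.032,-.032,-.096)]
def pmask(hsv): return cv2.inRange(hsv,(125,80,60),(160,255,255))
E
python3 - <<'E'
from h import *
for n in("top","side"):
    im=cv2.imread(f"pics/{n}0.png"); hsv=cv2.cvtColor(im,cv2.COLOR_BGR2HSV)
    pm=pmask(hsv)
    g=((im.max(2)<90)|(hsv[...,1]>150)).astype(np.uint8)*255
    roi=np.zeros_like(g)
    x0,x1,y0,y1=(350,520,190,275) if n=="top" else (305,420,255,375)
    roi[y0:y1,x0:x1]=g[y0:y1,x0:x1]
    if n=="top": roi=cv2.morphologyEx(roi,cv2.MORPH_OPEN,np.ones((3,3)))
    big=cv2.resize(im,None,fx=4,fy=4,interpolation=cv2.INTER_CUBIC)
    for q in(pm,roi):
        c,s,e=rack(n,q); print(n,c.round(4),np.round(s,1),e.round(3),np.degrees(np.arctan2(-e[0],e[1])).round(2))
        for w in wells(c,e):
            z=.018 if q is pm else .011; r=.023 if q is pm else .0215
            t=np.linspace(0,6.28,40); P=np.c_[w[0]+r*np.cos(t),w[1]+r*np.sin(t),np.full(40,z)]
            cv2.polylines(big,[np.int32(proj(n,P)*4+2)],True,(255,255,255),1)
    a=(165,525,195,285) if n=="top" else (260,420,170,375)
    if n=="top": out=np.vstack([big[195*4:285*4,350*4:520*4],np.zeros((8,680,3),np.uint8)]) ; out=np.vstack([out[:368],big[205*4:285*4-120,160*4:330*4]])[:600]
    else: out=cv2.resize(big[255*4:375*4,300*4:420*4],(600,600))
    cv2.imwrite(f"pics/{n}_ov.png",out)
E
```

```text
top [0.464  0.1704] [ 70.4 285.7] [-0.252  0.968] 14.6
top [ 0.4953 -0.201 ] [ 70.2 287.1] [-0.239  0.971] 13.83
side [0.4622 0.1588] [ 71.7 284.3] [-0.253  0.967] 14.66
side [ 0.4968 -0.2131] [ 81.9 282.7] [-0.24   0.971] 13.91
```

View pics/top_ov.png

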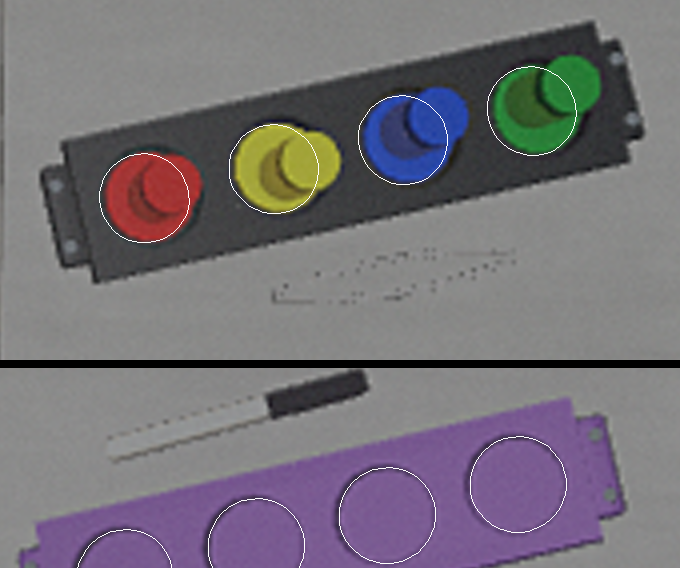

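View pics/side_ov.png

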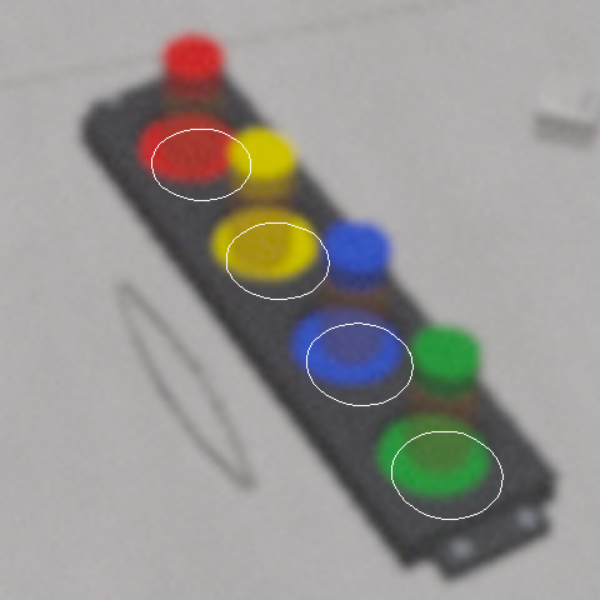

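Overlays: the top view matches the well rims, and the pads sit about 1 px right of the circles. The two cameras disagree by about 12 mm in y for the purple rack, so one calibration (or the assumed height) is suspect. I'll check it against the robot base, then against the gripper.

```bash
python3 - <<'E'
from h import *
for n in("top","side"):
    m=camera_model(n);R=cv2.Rodrigues(m['rvec'])[0]; print(n,'cam at',(-R.T@m['tvec']).round(3),'fwd',R[2].round(3), 'origin px',proj(n,[0,0,0]).round(1))
# triangulate purple centre
def P(n):
    m=camera_model(n);return m['mtx']@np.c_[cv2.Rodrigues(m['rvec'])[0],m['tvec']]
a=proj('top',[.464,.1704,.018]).T; b=proj('side',[.4622,.1588,.018]).T
X=cv2.triangulatePoints(P('top'),P('side'),a,b); X=(X[:3]/X[3]).ravel(); print(X, proj('top',X)-a.T, proj('side',X)-b.T)
# move gripper, shut, to a visible spot between the racks, low above bench
d=np.array([1,0,0,0.]); 
arm.reach([.40,-.02,.16],d); eoat.set_gripper(0.); arm.movel([.40,-.02,.06],feed=.3)
s=get_state(); print(s['time'],s['position'])
for n in("top","side"):
    im=camera(n); cv2.imwrite(f"pics/{n}1.png",im)
    u=proj(n,s['position'])[0]; print(n,u)
    x,y=np.int32(u); c=im[max(0,y-75):y+75,max(0,x-100):x+100].copy(); cv2.imwrite(f"pics/{n}1c.png",cv2.drawMarker(cv2.resize(c,None,fx=3,fy=3),(int((u[0]-max(0,x-100))*3),int((u[1]-max(0,y-75))*3)),(0,0,255),0,20))
E
```

```text
top cam at [0.382 0.016 0.994] fwd [ 0.104  0.002 -0.995] origin px [[324.7 498.3]]
side cam at [ 0.215 -0.977  0.939] fwd [ 0.178  0.72  -0.671] origin px [[115.5 293.5]]
[0.46501034 0.17209439 0.00721872] [[ 0.00997477 -0.05221777]] [[-0.03029805  0.00324803]]
3.4583 [ 0.39983249 -0.01996314  0.06013785]
top [340.19194687 280.60906166]
side [295.35679645 246.64472175]
```

View pics/top1c.png

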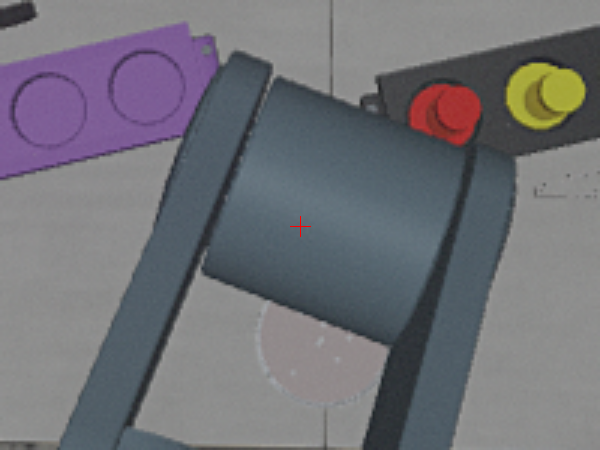

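View pics/side1c.png

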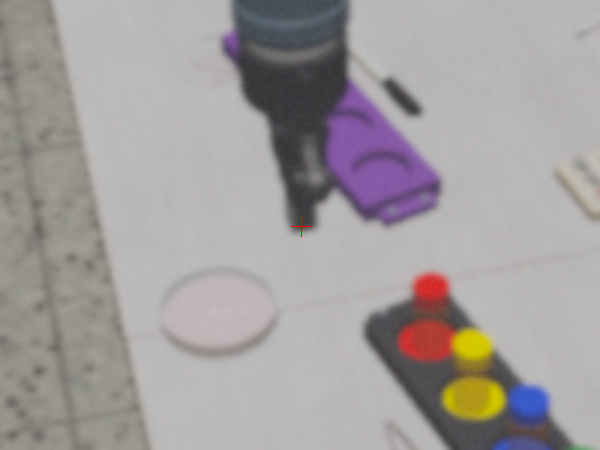

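The side camera puts the TCP right on the fingertip, so calibration is fine. The 12 mm offset comes from the rack's side walls and lugs in the oblique view, so I trust the top view, corrected for the 10 mm lug height. Next I'll measure the vial caps and move the red vial first.

```bash
cat >> h.py <<'E'
def rect_lug(n,mask): # lug ends lie ~8 mm below plate top
    c,s,e=rack(n,mask); c9,_,_=rack(n,mask,.009); return c+e*((c9-c)@e),e
im=cv2.imread("pics/top0.png"); hsv=cv2.cvtColor(im,cv2.COLOR_BGR2HSV)
PC,PE=rect_lug("top",pmask(hsv))
g=((im.max(2)<90)|(hsv[...,1]>150)).astype(np.uint8)*255; roi=np.zeros_like(g); roi[190:275,350:520]=g[190:275,350:520]
GC,GE=rect_lug("top",cv2.morphologyEx(roi,cv2.MORPH_OPEN,np.ones((3,3))))
cap=np.array([[172,185],[310,161],[438,118],[570,85]])/4+[350,195]-.4
V=ray("top",cap,.069)[:,:2]; GW=np.array(wells(GC,GE)); PW=np.array(wells(PC,PE))
from scipy.spatial.transform import Rotation as Ro
def quat(e,s):
    y=s*np.array([e[1],-e[0],0]); z=np.array([0,0,-1.]); return Ro.from_matrix(np.c_[np.cross(y,z),y,z]).as_quat()
E
python3 - <<'E'
from h import *
print(PC,GC); print('vial-well mm, (rack x, y):',((V-GW)@np.c_[[GE[1],-GE[0]],GE]*1000).round(1))
for s in(1,-1):
    for w,e in((GW[0],GE),(GW[3],GE),(PW[0],PE),(PW[3],PE)):
        j=arm.inverse_kinematics([*w,.13],quat(e,s)); print(s,w.round(3),None if j is None else j.round(2))
E
```

```text
[0.46373257 0.17156416] [ 0.49584825 -0.2031724 ]
vial-well mm, (rack x, y): [[-0.5 -3.2]
 [-3.7 -2.7]
 [ 2.6 -0. ]
 [ 4.1  1.7]]
1 [ 0.473 -0.11 ] [-0.47  0.1   1.92 -0.    1.12 -0.71]
1 [ 0.519 -0.296] [-0.72  0.34  1.63 -0.    1.17 -0.96]
1 [0.44  0.264] [ 0.31  0.16  1.85 -0.    1.13  0.06]
1 [0.488 0.079] [-0.08  0.12  1.9  -0.    1.12 -0.34]
-1 [ 0.473 -0.11 ] [-0.47  0.1   1.92 -0.    1.12  2.43]
-1 [ 0.519 -0.296] [-0.72  0.34  1.63 -0.    1.17  2.18]
-1 [0.44  0.264] [ 0.31  0.16  1.85 -0.    1.13 -3.09]
-1 [0.488 0.079] [-0.08  0.12  1.9  -0.    1.12  2.81]
```

```bash
cat >> h.py <<'E'
def carry(i,H=.13):
    q,p=quat(GE,1),quat(PE,1); a=V[i]; b=PW[3-i]
    arm.reach([*a,H],q); eoat.set_gripper(.75)
    hit=arm.movel([*a,.024],feed=.2,until_force=8)
    z=get_state()['position'][2]; eoat.set_gripper(0.,40)
    s=get_state(); print(i,'grasp',hit,z.round(4),s['finger_gap'].round(3),s['gripper_force'])
    arm.movel([*a,H],feed=.2); print(' lifted gap',get_state()['finger_gap'].round(3))
    arm.movel([*b,H],p,feed=.3)
    arm.movel([*b,.032],feed=.2); hit=arm.movel([*b,.0205],feed=.03,until_force=4)
    s=get_state(); print(' placed',hit,s['position'].round(4)); arm.wait(.1)
    eoat.set_gripper(.75); arm.movel([*b,H],feed=.25); print(' t',get_state()['time'])
E
python3 - <<'E'
from h import *
carry(0)
arm.reach([.4,-.02,.2],quat(GE,1))
print(get_state()['time'])
c=[cv2.resize(camera("top")[190:290,150:530],None,fx=2,fy=2),cv2.resize(camera("side")[165:375,255:425],None,fx=1.8,fy=1.8)]
w=800;o=np.zeros((600,w,3),np.uint8)
o[:200,:760]=c[0];o[205:205+c[1].shape[0],:c[1].shape[1]]=c[1];cv2.imwrite("pics/a.png",o)
E
```

```text
Traceback (most recent call last):
  File "h.py", line 34, in carry
    s=get_state(); print(i,'grasp',hit,z.round(4),s['finger_gap'].round(3),s['gripper_force'])
                                                  ^^^^^^^^^^^^^^^^^^^^^
AttributeError: 'float' object has no attribute 'round'
```

The gripper is closed on the red vial; only my print failed. I'll fix it and resume from the grasp.

```bash
sed -i "s/s\['finger_gap'\].round(3)/s['finger_gap']/;s/get_state()\['finger_gap'\].round(3)/get_state()['finger_gap']/;s/def carry(i,H=.13):/def carry(i,H=.13,skip=False):/;s/^    arm.reach(\[\*a,H\],q); eoat/    if not skip: arm.reach([*a,H],q); eoat/;s/^    hit=arm.movel(\[\*a,.024\]/    hit=not skip and arm.movel([*a,.024]/" h.py
cat >> h.py <<'E'
def snap(f):
    c=[cv2.resize(camera("top")[190:290,150:530],None,fx=2,fy=2),cv2.resize(camera("side")[165:375,255:425],None,fx=1.8,fy=1.8)]
    o=np.zeros((600,800,3),np.uint8); o[:200,:760]=c[0]; o[205:205+c[1].shape[0],:c[1].shape[1]]=c[1]; cv2.imwrite(f,o)
E
python3 - <<'E'
from h import *
print(get_state()['position'],get_state()['time'])
carry(0,skip=True)
arm.reach([.4,-.02,.2],quat(GE,1))
print(get_state()['time']); snap("pics/a.png")
E
```

```text
[ 0.47405896 -0.11370321  0.02530385] 6.9917
0 grasp False 0.0253 0.30089165510973115 38.98735821247101
 lifted gap 0.2989318696833569
 placed True [0.4886 0.0785 0.0221]
 t 10.85
11.5
```

View pics/a.png

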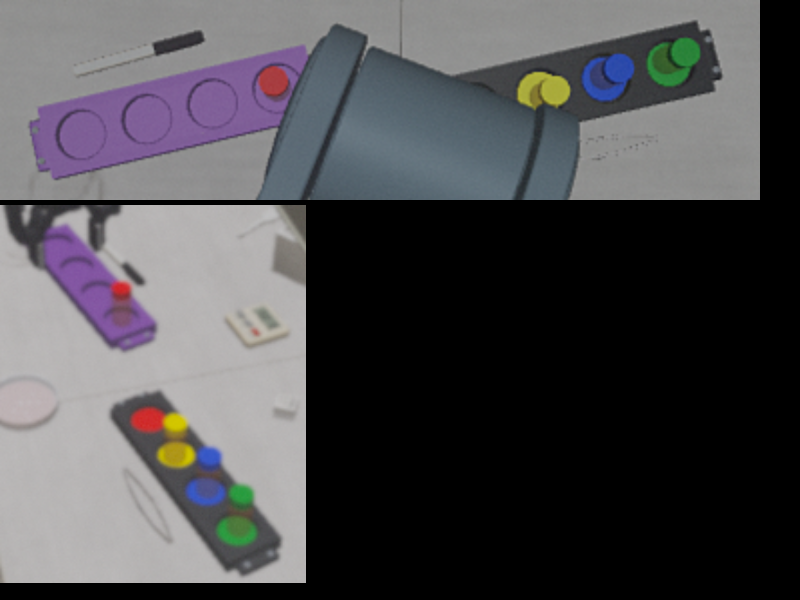

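The red vial stands upright in purple's rightmost well, its cap at about (273,81) in the crop. It touched down 3.2 mm below the pick height, which matches the well floor. The other three can follow.

```bash
python3 - <<'E'
from h import *
for i in(1,2,3): carry(i)
arm.reach([.30,-.15,.25],quat(GE,1)); print(get_state()['time']); snap("pics/b.png")
E
```

```text
1 grasp False 0.0249 0.3052400669553048 39.06776547431946
 lifted gap 0.29909541197055733
 placed True [0.4728 0.1407 0.0224]
 t 17.7667
2 grasp False 0.0247 0.30179429794055646 39.05682384967804
 lifted gap 0.30482455743676123
 placed True [0.4565 0.2027 0.022 ]
 t 24.9583
3 grasp False 0.0248 0.3005104465025608 39.17880356311798
 lifted gap 0.30282127305122253
 placed True [0.4405 0.2648 0.0226]
 t 32.975
34.6333
```

View pics/b.png

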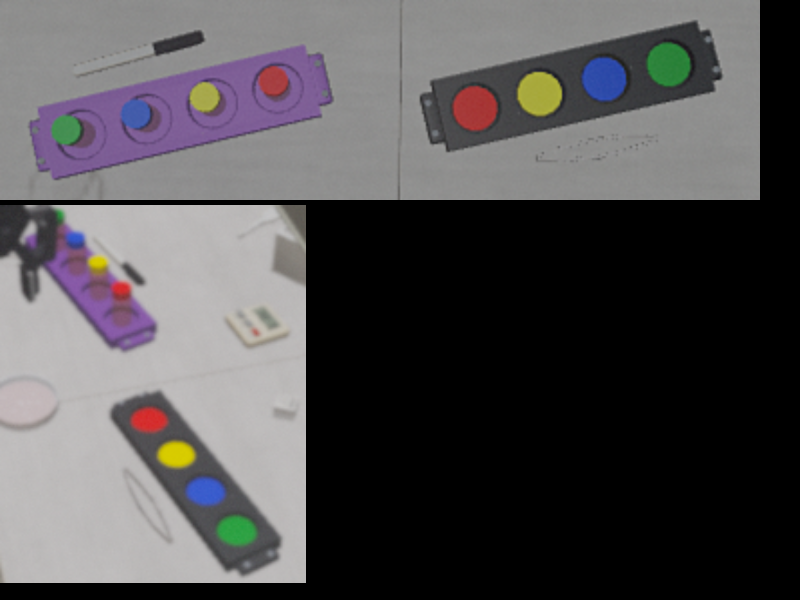

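All four are upright in the wells, left to right green (66,129), blue (136,113), yellow (204,97), red (273,81). The cap offsets match the expected lean from the camera position.

```bash
python3 -c "
from rig import *
print(order.sign_off())"
```

```text
the job is handed in; nothing more can be done
None
```

The job is handed in: all four vials stand released and upright in the purple rack in reverse order (green, blue, yellow, red from left to right), about 35 s in on the robot's clock.

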